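# Measure a cut heat sink in the bench micrometer with three ratchet clicks

## Robot

A 6-joint arm with a two-finger parallel gripper is mounted at the origin on the work surface; the furniture and walls round the work are solid. World frame = base frame: x ahead of the robot, y to its left, z up, the work surface at z = 0. Lengths are in m, angles in rad, forces in N, time in s.
With the tool pointing down it reaches from about 0.425 to 0.95 m from the base axis. Payload 14.7 kg.
Tool frame: the origin (TCP) lies on the centre line of the jaws, within the pads' length; the fingertips stand 22 mm ahead of it and the grasp point (between the pads) lies 3 mm ahead of it; z points along the fingers, y is the line along which they close (so a half turn about z gives the same grasp; the last joint's range is limited). The gripper opens to 85 mm and grips with 20 to 120 N. Pads are 22 mm wide; open, the fingers measure 114 mm over their backs; the gripper's body (76 mm by 85 mm) begins 54 mm behind the grasp point. The pads swing forward as they close: fully open they stand 13 mm farther back than shut.
Start: joints at [-1.321, 0.48, 1.596, -0, 1.065, -0.047], TCP at [0.19, -0.622, 0.253] pointing down, gripper open.
Joint ranges: [-2.75, 2.75], [-0.82, 2.05], [0.23, 2.67], [-1.56, 4.7], [0.09, 2.69], [-2.92, 2.92]. Speed limits (rad/s): [1.89, 1.89, 2.39, 3.01, 3.01, 3.01].

## Interface

Orientations are given as [roll, pitch, yaw] about the fixed x, y, z axes, in that order (R = Rz(yaw) Ry(pitch) Rx(roll)).
In Python, from station import * gives the robot as it stands. Calls block until the motion is done:
- reach(position, orientation): joint-space move of the TCP to a pose.
- movel(position, rate=0.15, frame=None, threshold=None): straight line of the TCP; frame=None keeps the orientation; rate is the mean speed in m/s. With threshold (N) it stops when the force on the tool has changed by that much, and returns True; else False.
- set_joints(angles): joint-space move.
- release() and gripper_close(f_grip=None): open the fingers fully, or close them until they stop; f_grip is the grip in N (None keeps the last).
- pause(seconds).
- ik(position, orientation): joint angles nearest the present ones, or None.
- state(): the state.
- snapshot(name): name is "scene" or "top" or "wrist"; returns a dict with "img" (480x640x3 uint8, blue, green, red), "range_z" (480x640 float32, m along the optical axis (not along the pixel's ray), 0 where there is no reading), "intrinsics" (3x3 intrinsics, pixels), "R" (3x3) and "t" (3): a world point X has camera coordinates R X + t. Camera axes: x right, y down, z forward; pixel columns grow to the right and rows downward; lengths in m; the calibration is good to about 2 mm. A picture is of the moment at which its call begins.
A pose or a line that the arm cannot do raises Unreachable and nothing moves.
- job_done(): hands the job in; it is judged then, once.
Trained networks look in the newest picture that a camera, given by its name, has taken for a name from the list of things; names that differ only in an ending like _2 or _b are one class to them, and where a whole thing is asked for, a point or a joint stands for the part that bears it (a point fixed in the world has none). Each returns a list of dicts, best first, with "score" (0 to 1); they miss things now and then, are a little off and sometimes report something else, mostly with a low value. They report only what shows in the picture. A call takes as long as a camera call.
- recognise(label, camera): "uv" ([column, row] in pixels, amid what is visible of it).
- silhouettes(label, camera): "region" (480x640 bool, what is visible of it) and "uv" ([column, row] in pixels, amid what is visible of it).
The state is a dict: "time": time; "q": joint angles; "dq": joint speeds; "tau": joint torques, N m; "ee_pos": TCP position; "ee_rot": TCP orientation; "ft_force": force on the tool from outside, world axes, zero at the start; "torque": the same for the moment, N m; "finger_gap": finger opening in m; "finger_force": force on a finger pad.
Only numpy, scipy, OpenCV 4.12 (cv2) and the standard library are available. Lean on these libraries where they do the work, as an engineer would, in place of code of your own. Each camera call takes 0.05 s, during which the arm holds its last target. There are 200 camera calls.

## Task

Check the length of the finned black heat sink in the bench micrometer: lay it flat, fins up, on the little steel work rest so that its fins run from spindle to anvil, and let go of it. Then take the lever's black knob and swing it clockwise (seen from above) until you feel the spindle pinch the heat sink against the anvil, carry on for exactly three clicks of the ratchet, not a fourth, and finish with the knob still in the fingers, keeping the lever pressed lightly on so that the spindle stays tight on the heat sink while I take the reading. Leave the other things on the bench alone.

Things in the scene. Friction and masses are not known exactly. Their poses are not given: they have to be found in the camera images.
- heatsink: Loose black finned aluminium heat sink, 35 x 40 x 22 mm (x, y, z), 45 g. Origin: centre of its underside. It lies fins up: a base plate 4 mm thick and six upright thin fins that run along its x axis (the 35 mm length to be measured); the two outer fins' outer faces are 38 mm apart along y and are good to grip.
- gauge: Bench micrometer, grey-green cast base 80 x 240 mm (x, y), fixed; readout faces -x. Origin: under the base, on the bench; y along the spindle. Anvil on the +y side, face at y = +50 mm; spindle facing it, 53 mm above the bench. Tailstock: x +-23, y 68 to 104 mm, 84 mm high. Headstock: x +-36, y -107 to -33 mm, 82 mm high, spindle sleeve (21 mm thick) out to y = -16 mm; drum and lever on top.
- rest (a point): Centre of the top of the steel work rest, 42 mm above the bench, at x = 0, y = +32 mm of the micrometer, with its axes. The rest is a plate 22 x 28 mm (x, y) on a stem; beside it the base is only 25 mm high, so finger tips may go below the rest's top on its two x sides.
- spindle: The moving spindle, a steel rod 15 mm thick along the micrometer's y axis. Origin: centre of its front face, at micrometer y = 0 when fully open; moves towards +y (the anvil) as the lever is swung clockwise. Stays where it is left (it has some drag).
- shaft (a point): Point on the upright shaft that drum (71 mm disc) and lever turn about, 107 mm above the bench, at x = 0, y = -70 mm of the micrometer.
- anvil: The fixed anvil, a steel rod 15 mm thick. Origin: centre of its face, which looks along the micrometer's -y towards the spindle.
- drum (a joint): Turn of the graduated drum in rad, clockwise from above positive; 0 = spindle fully open, 25 mm of spindle travel per rad. Starts somewhere between 0 and 0.22.
- lever (a joint): Slip of the ratchet lever on the drum, rad, clockwise positive, 0 at the start. It stays 0 while the lever carries the drum; once the spindle is stopped the lever climbs over teeth 0.262 rad apart (20 mm at the knob) and clicks down at 0.262, 0.524, 0.785. The arm lies along the micrometer's +x when both joints are 0, turned clockwise by their sum. Turned back, the lever takes the drum back.
- knob: Black round knob on the lever's end, spins freely, 20 mm thick, 30 mm high. Origin: centre of its underside, 107 mm above the bench, 75 mm from the shaft. The lever turns with 1 N; with the spindle stopped the force climbs on each tooth from 3 to 8 N in 15 mm of knob travel, falls to almost nothing in 5 mm (the click) and climbs again. Held against that climb it keeps the spindle tight.
- tape_yellow: Bystander: roll of yellow tape, 90 mm, lying flat.
- relay: Bystander: pale box-shaped relay, 22 x 28 x 36 mm.
- dsub_shell: Bystander: grey connector shell, 41 x 53 x 14 mm.
- long_nose: Bystander: long-nosed pliers with blue handles, 52 x 155 mm.
- mug_1: Bystander: white mug with dark dots, 91 mm high.

How it is judged:
On the way, in this order (a step that is already met when the one before it is completed fails the run):
1. the heat sink lies flat on the work rest between spindle and anvil, fins along the spindle line, let go, before any click (x of heatsink in the frame of gauge between -0.01 and 0.01 m and y of heatsink in the frame of gauge between 0.017 and 0.046 m and z of heatsink in the frame of gauge between 0.038 and 0.047 m and angle between the x axis of heatsink and the y axis of gauge, either way round below 0.15 rad and angle between heatsink's own z axis and vertical below 0.12 rad and contact force between the fingers and heatsink below 0.1 N and value of joint lever below 0.1 rad and contact force between spindle and heatsink below 0.5 N), for 0.2 s.
2. the spindle has come on and pinches the heat sink against the anvil, before the first click (contact force between each of spindle, anvil and heatsink above 2 N and value of joint lever below 0.2 rad), for 0.02 s.
At the end, for the whole second after the job is handed in: Lever still, three clicks on (slip 0.755 to 0.967 rad, a tooth is 0.262); fingers on the knob (over 1 N); spindle and anvil each press the heat sink with over 2 N; it lies flat on the rest, within 10 mm and 0.15 rad of the spindle line, clear of the fingers (value of joint lever between 0.755 and 0.967 rad and velocity of joint lever between -0.1 and 0.1 rad/s and contact force between each of spindle, anvil and heatsink above 2 N and contact force between the fingers and knob above 1 N and x of heatsink in the frame of gauge between -0.01 and 0.01 m and y of heatsink in the frame of gauge between 0.017 and 0.046 m and z of heatsink in the frame of gauge between 0.038 and 0.047 m and angle between the x axis of heatsink and the y axis of gauge, either way round below 0.15 rad and angle between heatsink's own z axis and vertical below 0.12 rad and contact force between the fingers and heatsink below 0.1 N); the arm keeps its last pose, push and grip.
It fails at once if a fourth click is made (value of joint lever above 1.02 rad).
It fails at once if one of the other things on the bench is pushed away (more than 30 mm) (distance of any of tape_yellow, relay, dsub_shell, long_nose, mug_1 from where it was at the start of the episode above 0.03 m).
It also fails if it takes over 70 s, if anything falls off the work surface, if the arm or the gripper's body presses on something with over 40 N, if the wrist force passes 120 N, or if a joint passes its speed limit or range.

## Working session

There is one attempt and no reset: what is moved stays moved. The work goes in short steps, each a Python script; the robot and the scene stay as the last script left them, time stands still between calls to the robot, and variables do not carry over. Pictures are saved under pics/ and viewed, at most 10 in all, crops included, and the job is handed in when it is done.

```bash
ls; mkdir -p pics
cat > h.py <<'E'
from station import *
import numpy as np, cv2
def pts(s, mask=None):
    z=s["range_z"]; K=s["intrinsics"]
    m=z>0
    if mask is not None: m&=mask
    v,u=np.nonzero(m); d=z[m]
    c=np.stack([(u-K[0,2])/K[0,0]*d,(v-K[1,2])/K[1,1]*d,d],1)
    return (c-s["t"])@s["R"]
E
python3 - <<'E'
from h import *
out=[]
for c in ("scene","top"):
    s=snapshot(c); cv2.imwrite(f"pics/{c}0.png",s["img"])
    print(c,"cam",-s["R"].T@s["t"])
    for n in ("heatsink","gauge","knob","anvil","spindle","drum","tape_yellow","relay","dsub_shell","long_nose","mug_1"):
        for r in silhouettes(n,c)[:2]:
            p=pts(s,r["region"])
            if len(p)==0: continue
            print(n,round(r["score"],2),np.round(r["uv"]),r["region"].sum(),"med",np.round(np.median(p,0),3),"lo",np.round(np.percentile(p,2,0),3),"hi",np.round(np.percentile(p,98,0),3))
E
```

```text
pics
scene cam [-0.45872427 -0.70919383  0.70401171]
heatsink 0.69 [424. 326.] 300 med [ 0.398 -0.348  0.004] lo [ 0.383 -0.369 -0.002] hi [ 0.427 -0.328  0.021]
heatsink 0.53 [360. 249.] 968 med [ 0.447 -0.175  0.096] lo [ 0.413 -0.219 -0.181] hi [1.008 0.039 0.135]
gauge 0.79 [347. 261.] 3777 med [ 0.44  -0.165  0.053] lo [ 0.394 -0.216  0.008] hi [ 0.54  -0.008  0.119]
knob 0.58 [389. 233.] 131 med [ 0.493 -0.213  0.125] lo [ 0.486 -0.22   0.108] hi [ 0.502 -0.204  0.136]
knob 0.21 [346. 259.] 3793 med [ 0.44  -0.164  0.053] lo [ 0.394 -0.217  0.007] hi [ 0.54  -0.007  0.12 ]
anvil 0.72 [226. 246.] 194 med [0.42  0.168 0.011] lo [0.401 0.148 0.002] hi [0.448 0.192 0.014]
anvil 0.54 [331. 238.] 44 med [ 0.516 -0.055  0.054] lo [ 0.509 -0.059  0.045] hi [ 0.523 -0.044  0.059]
spindle 0.45 [388. 232.] 135 med [ 0.493 -0.214  0.124] lo [ 0.486 -0.221  0.107] hi [ 0.502 -0.205  0.136]
drum 0.75 [359. 248.] 910 med [ 0.446 -0.174  0.096] lo [ 0.413 -0.218  0.082] hi [ 0.498 -0.129  0.134]
tape_yellow 0.62 [261. 240.] 807 med [0.485 0.122 0.017] lo [ 0.446  0.081 -0.002] hi [0.529 0.164 
[... 1440 characters left out ...]
] 837 med [ 0.454 -0.159  0.097] lo [ 0.418 -0.209  0.084] hi [ 0.501 -0.123  0.136]
tape_yellow 0.67 [234. 219.] 703 med [0.494 0.127 0.021] lo [0.451 0.085 0.001] hi [0.533 0.169 0.026]
relay 0.5 [265. 263.] 102 med [0.396 0.06  0.034] lo [0.383 0.052 0.006] hi [0.408 0.072 0.038]
dsub_shell 0.62 [222. 248.] 245 med [0.431 0.175 0.012] lo [0.408 0.155 0.005] hi [0.452 0.196 0.018]
long_nose 0.97 [419. 310.] 503 med [ 0.284 -0.324  0.007] lo [ 0.234 -0.384 -0.001] hi [ 0.349 -0.287  0.011]
mug_1 0.89 [229. 174.] 1140 med [0.617 0.159 0.034] lo [0.57  0.112 0.003] hi [0.665 0.189 0.091]
mug_1 0.21 [330. 227.] 3121 med [ 0.484 -0.104  0.049] lo [ 0.404 -0.205  0.015] hi [ 0.564 -0.     0.111]
```

```bash
python3 - <<'E'
import cv2
t=cv2.imread("pics/top0.png")[150:350,200:460]; cv2.imwrite("pics/top0c.png",cv2.resize(t,(780,600),interpolation=cv2.INTER_CUBIC))
E
python3 - <<'E'
from h import *
s=snapshot("top")
# base fit: points between z 0.018..0.032 near gauge
r=silhouettes("gauge","top")[0]["region"]
p=pts(s,r); 
q=p[(p[:,2]>.012)]
print("all",cv2.minAreaRect(q[:,:2].astype(np.float32)*1000))
for lo,hi in((.018,.035),(.075,.095),(.095,.11)):
    a=p[(p[:,2]>lo)&(p[:,2]<hi)]; print(lo,len(a),np.median(a[:,2]),cv2.minAreaRect(a[:,:2].astype(np.float32)*1000))
a=pts(s); a=a[(abs(a[:,0]-.405)<.045)&(abs(a[:,1]+.343)<.045)&(a[:,2]>.012)]
print("hs",len(a),cv2.minAreaRect(a[:,:2].astype(np.float32)*1000),a.mean(0))
E
```

```text
all ((501.4466857910156, -111.50265502929688), (239.94923400878906, 122.65345764160156), 55.420719146728516)
0.018 1086 0.0212361498361264 ((484.9687805175781, -100.17512512207031), (238.58152770996094, 79.20909118652344), 55.54005432128906)
0.075 570 0.08541171142415001 ((486.6586608886719, -98.38885498046875), (206.74124145507812, 71.9736099243164), 55.3316764831543)
0.095 440 0.09891573989244132 ((466.4337158203125, -162.3131103515625), (54.61069107055664, 92.70449829101562), 61.61166763305664)
hs 117 ((406.9936828613281, -343.7938537597656), (34.738792419433594, 37.530757904052734), 17.57060432434082) [ 0.40716327 -0.34357156  0.01838652]
```

View pics/top0c.png

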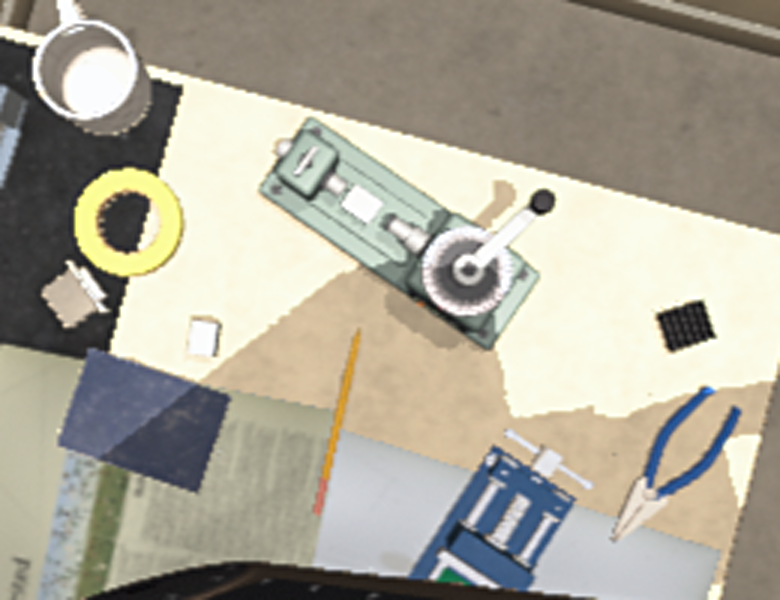

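The top view shows the gauge lying from its tailstock (300,165) to its headstock (480,290). The knob is at (542,201), the heat sink at (686,325) and the pliers at (670,470), all as the networks reported. Next I'll look at the heat sink and gauge from close by.

Run:
```python
from h import *
print(state()["ee_rot"],state()["time"])
def look(n,p,yaw):
    reach(p,[np.pi,0,yaw]); pause(.3)
    s=snapshot("wrist"); cv2.imwrite(f"pics/{n}.png",s["img"]); np.savez(f"{n}.npz",**s)
    print(n,"cam",-s["R"].T@s["t"],"axis",s["R"][2]); return s
yaw=state()["ee_rot"][2]
s=look("hs",[.40,-.36,.28],yaw)
for r in silhouettes("heatsink","wrist")[:2]:
    p=pts(s,r["region"]); print(r["score"],r["uv"],r["region"].sum(),np.median(p,0))
    p=p[p[:,2]>.012]; print(cv2.minAreaRect(p[:,:2].astype(np.float32)*1000))
s=look("g",[.47,-.13,.33],yaw)
for n in ("knob","drum","gauge","spindle","anvil"):
  for r in silhouettes(n,"wrist")[:2]:
    p=pts(s,r["region"]); print(n,r["score"],np.round(r["uv"]),r["region"].sum(),np.median(p,0),p.min(0),p.max(0))
print(state()["time"],state()["ee_rot"])
a=cv2.imread("pics/hs.png");b=cv2.imread("pics/g.png")
cv2.imwrite("pics/hg.png",cv2.resize(np.hstack([a,b]),(800,300),interpolation=cv2.INTER_AREA))
```

```text
[-3.14155164e+00 -1.40506139e-05  2.96767413e-01] 1.3
hs cam [ 0.46721273 -0.33965498  0.3988713 ] axis [-0.26529746 -0.08057209 -0.96079415]
0.88 [310.4, 187.6] 1175 [ 0.40704994 -0.34450897  0.00317352]
((407.03436279296875, -344.55877685546875), (33.713218688964844, 37.630889892578125), 18.68603515625)
g cam [ 0.53742968 -0.10991562  0.44875173] axis [-0.26558115 -0.08052118 -0.96072004]
knob 0.59 [297. 172.] 15367 [ 0.49147406 -0.10262089  0.05955521] [ 0.37452247 -0.22616796 -0.00307348] [0.58337454 0.02082633 0.13760349]
knob 0.56 [414. 202.] 493 [ 0.50020548 -0.20555562  0.13477994] [ 0.47034188 -0.26392129 -0.00301695] [ 0.50920372 -0.1982308   0.13760349]
drum 0.58 [ 98. 107.] 4521 [0.49469179 0.12816155 0.02010823] [ 0.44752266  0.08244142 -0.00301655] [0.53702571 0.18611537 0.02366336]
drum 0.56 [343. 216.] 4523 [ 0.46020606 -0.15950025  0.09618506] [ 0.4133793  -0.26392129 -0.00306783] [ 0.50920372 -0.11837722  0.13760349]
gauge 0.86 [301. 168.] 15029 [ 0.49145578 -0.1022626   0.06010097] [ 0.40117267 -0.2179253  -0.0028236 ] [0.58286181 0.0178614  0.13760349]
gauge 0.29 [372. 215.] 1785 [ 0.47674974 -0.18124099  0.10656805] [ 0.43608422 -0.25804821 -0.00205259] [ 0.50920372 -0.14144891  0.13760349]
spindle 0.77 [302. 174.] 256 [ 0.48560684 -0.1008204   0.05741682] [ 0.47443393 -0.11198216  0.02260296] [ 0.495972   -0.08953996  0.0603806 ]
anvil 0.66 [263. 128.] 216 [ 0.520778   -0.04949143  0.05767569] [ 0.5111059  -0.05834955  0.02427183] [ 0.52987879 -0.03796658  0.06135317]
anvil 0.4 [299. 173.] 240 [ 0.48560981 -0.10069408  0.0575248 ] [ 0.47556636 -0.11167456  0.02260296] [ 0.49514354 -0.08977808  0.0603806 ]
4.5417 [3.14158850e+00 9.37110406e-06 2.96657788e-01]
```

View pics/hg.png

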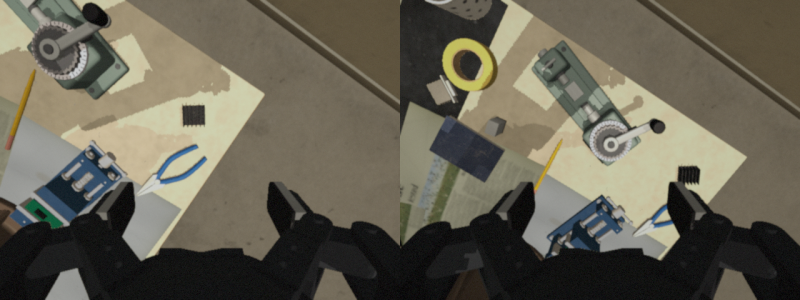

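Run:
```python
from h import *
s=dict(np.load("hs.npz")); im=s["img"][140:235,250:370]
a=cv2.resize(im,(500,396),interpolation=cv2.INTER_CUBIC); cv2.imwrite("pics/hsc.png",cv2.convertScaleAbs(a,alpha=2.2,beta=10))
s=dict(np.load("g.npz")); p=pts(s)
p=p[(abs(p[:,0]-.485)<.13)&(abs(p[:,1]+.1)<.14)]
for lo,hi in((.016,.03),(.077,.09)):
    q=p[(p[:,2]>lo)&(p[:,2]<hi)]; print(lo,len(q),np.median(q[:,2]),cv2.minAreaRect(q[:,:2].astype(np.float32)*1000))
q=p[p[:,2]>.13]; print("knob top",len(q),q.mean(0),cv2.minEnclosingCircle(q[:,:2].astype(np.float32)*1000))
# iterate gauge frame fit: base rect
o=np.array([.485,-.1002]);th=np.radians(55.5)
y=np.array([np.cos(th),np.sin(th)]);x=np.array([y[1],-y[0]])
L=np.c_[(p[:,:2]-o)@x,(p[:,:2]-o)@y,p[:,2]]
def rng(n,m): 
    q=L[m]; print(n,len(q),np.round(np.percentile(q,1,0),4),np.round(np.percentile(q,99,0),4),np.round(np.median(q,0),4))
rng("tail top",(L[:,1]>.06)&(L[:,2]>.078)&(L[:,2]<.09))
rng("rest",(abs(L[:,0])<.03)&(abs(L[:,1]-.03)<.03)&(L[:,2]>.036)&(L[:,2]<.046))
rng("drum",(L[:,1]<-.02)&(L[:,2]>.09)&(L[:,2]<.1))
rng("spindle",(abs(L[:,0])<.012)&(abs(L[:,1])<.02)&(L[:,2]>.05)&(L[:,2]<.063))
rng("anvil",(abs(L[:,0])<.012)&(abs(L[:,1]-.055)<.011)&(L[:,2]>.05)&(L[:,2]<.063))
```

```text
0.016 5859 0.019190741331010994 ((484.6793518066406, -100.86795043945312), (238.27114868164062, 79.4925537109375), 55.46030044555664)
0.077 1992 0.08470876243484574 ((484.6177673339844, -102.79454040527344), (196.49667358398438, 75.75746154785156), 55.63638687133789)
knob top 69461 [ 0.47947198 -0.12769464  0.37982685] ((474.5041198730469, -138.02566528320312), 83.98946380615234)
tail top 205 [-0.0133  0.0862  0.0791] [0.014  0.0957 0.0842] [0.0004 0.0906 0.0818]
rest 516 [-0.0106  0.0235  0.0385] [0.0109 0.0507 0.0424] [0.0003 0.0372 0.0405]
drum 1708 [-0.0268 -0.0916  0.091 ] [ 0.0447 -0.0373  0.0986] [-0.0012 -0.0592  0.0957]
spindle 417 [-0.0094 -0.0198  0.0523] [0.01   0.0102 0.0627] [ 0.001 -0.007  0.058]
anvil 161 [-0.0072  0.0551  0.0507] [0.0074 0.0659 0.06  ] [0.0008 0.0603 0.0578]
```

View pics/hsc.png

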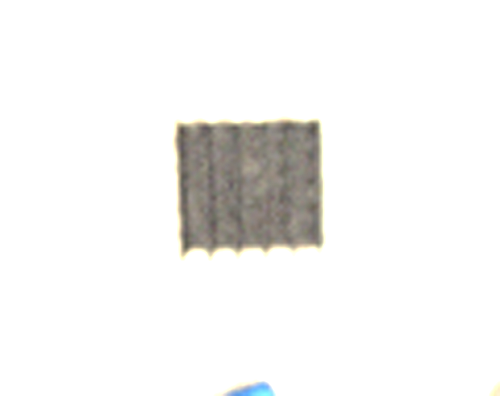

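The fins run up and down in the crop, along the tool's x axis at yaw of about 18°. So the gripper's present closing direction, across the fins, is right. I'll check the gauge's y offset with a height profile.

Run:
```python
from h import *
o=np.array([.4848,-.1005]);th=np.radians(55.5)
y=np.array([np.cos(th),np.sin(th)]);x=np.array([y[1],-y[0]])
S={"g":dict(np.load("g.npz")),"top":snapshot("top")}
for n,s in S.items():
    p=pts(s);p=p[p[:,2]<.16]; L=np.c_[(p[:,:2]-o)@x,(p[:,:2]-o)@y,p[:,2]]
    w=.004 if n=="g" else .006; st=.002 if n=="g" else .003
    for x0 in (0,.03):
        m=abs(L[:,0]-x0)<w; q=L[m]
        print(n,x0,[(int(round(1000*b)),int(round(1000*np.median(q[(q[:,1]>=b)&(q[:,1]<b+st)][:,2])))) for b in np.arange(-.126,.128,st) if ((q[:,1]>=b)&(q[:,1]<b+st)).any()])
    k=L[(L[:,2]>.132)&(L[:,2]<.145)]; print("knob",len(k),k.mean(0),k.min(0),k.max(0))
    d=L[(L[:,2]>.09)&(L[:,2]<.1)&(L[:,1]<-.02)&(L[:,0]<.0)&(abs(L[:,0])<.045)]
    hull=cv2.convexHull(d[:,:2].astype(np.float32)).reshape(-1,2)
    A=np.c_[2*hull,np.ones(len(hull))];c=np.linalg.lstsq(A,(hull**2).sum(1),rcond=None)[0];print("drum circ",c[:2],np.sqrt(c[2]+c[0]**2+c[1]**2))
```

```text
g 0 [(-100, 88), (-98, 88), (-96, 88), (-94, 95), (-92, 97), (-90, 96), (-88, 96), (-86, 96), (-84, 96), (-82, 96), (-80, 96), (-78, 106), (-76, 107), (-74, 108), (-72, 108), (-70, 110), (-68, 111), (-66, 111), (-64, 110), (-62, 110), (-60, 108), (-58, 108), (-56, 108), (-54, 105), (-52, 96), (-50, 95), (-48, 95), (-46, 96), (-44, 96), (-42, 95), (-40, 96), (-38, 95), (-36, 88), (-34, 88), (-32, 88), (-30, 80), (-28, 68), (-26, 63), (-24, 62), (-22, 62), (-20, 62), (-18, 62), (-16, 62), (-14, 62), (-12, 61), (-10, 58), (-8, 58), (-6, 58), (-4, 58), (-2, 58), (0, 58), (2, 58), (4, 58), (6, 58), (8, 58), (10, 24), (12, 23), (14, 24), (16, 24), (18, 24), (20, 24), (22, 24), (24, 40), (26, 40), (28, 40), (30, 41), (32, 41), (34, 41), (36, 40), (38, 40), (40, 40), (42, 41), (44, 40), (46, 40), (48, 40), (50, 40), (52, 23), (54, 36), (56, 58), (58, 58), (60, 59), (62, 59), (64, 59), (66, 59), (68, 59), (70, 61), (72, 62), (74, 71), (76, 72), (78, 73), (80, 73), (82, 72), (84, 72), (86, 79), (88, 81), (90, 82), (92, 83), (94, 81), (96, 74), (98, 72), (100, 73), (102, 72), (104, 72), (106, 7
[... 1291 characters left out ...]
 -2), (124, -2), (126, -2)]
knob 368 [ 0.05098942 -0.08108963  0.13505909] [-0.40527996 -0.11266932  0.13200814] [ 0.08259167 -0.07115061  0.13760349]
drum circ [-0.00255235 -0.06460107] 0.027116872456545114
top 0 [(-126, -1), (-123, -2), (-120, 17), (-117, 18), (-114, 18), (-111, 20), (-108, 20), (-105, 20), (-102, 77), (-99, 89), (-96, 87), (-93, 95), (-90, 98), (-87, 96), (-84, 97), (-81, 97), (-78, 99), (-75, 106), (-72, 111)]
top 0.03 [(-126, 0), (-123, 0), (-120, 16), (-117, 16), (-114, 19), (-111, 22), (-108, 20)]
knob 1966 [0.24749213 0.19832164 0.13854982] [-0.41315888 -0.41387938  0.13200006] [0.64126136 0.70386537 0.14499643]
drum circ [-0.01033018 -0.06775576] 0.02463113139161702
```

The rest, anvil, tailstock and shaft all read about 5 mm further along +y than the base's centre, so the gauge origin isn't at the middle of the base. I'll place relative to the measured rest and anvil. First, the pick.

```bash
cat >> h.py <<'E'
o=np.array([.4848,-.1005]);th=np.radians(55.5)
gy=np.array([np.cos(th),np.sin(th)]);gx=np.array([gy[1],-gy[0]])
def W(x,y,z): return list(o+x*gx+y*gy)+[z]   # base-centred frame; gauge y = y-.0055
def info(): 
    s=state(); print(round(s["time"],2),np.round(s["ee_pos"],4),np.round(s["ee_rot"],3),"f",np.round(s["ft_force"],2),"gap",round(s["finger_gap"],4),s["finger_force"])
E
python3 - <<'E'
from h import *
hs=[.407,-.3442]; yaw=.319
print(ik(W(0,.0342,.1),[np.pi,0,th]))
reach(hs+[.12],[np.pi,0,yaw])
info()
print(movel(hs+[.024],rate=.06,threshold=5)); info()
gripper_close(40); info()
movel(hs+[.26],rate=.2); info()
s=snapshot("wrist"); cv2.imwrite("pics/held.png",s["img"])
E
```

```text
[-2.01986529e-01  5.08635650e-01  2.04987692e+00 -4.44089210e-16
  5.83080083e-01  4.00152063e-01]
5.77 [ 0.4078 -0.344   0.1208] [ 3.141e+00 -1.000e-03  3.190e-01] f [ 0.53 -0.2  -0.22] gap 0.0852 0.0
False
7.52 [ 0.4071 -0.3444  0.0243] [ 3.141 -0.     0.319] f [0.07 0.09 0.35] gap 0.0854 0.0
8.02 [ 0.407  -0.3442  0.0242] [ 3.141 -0.     0.319] f [-0.62  1.25  5.21] gap 0.0372 40.247022807598114
9.35 [ 0.4066 -0.3438  0.2591] [-3.14e+00  1.00e-03  3.19e-01] f [-0.11 -0.91 -0.95] gap 0.0369 40.07697433233261
```

Run:
```python
from h import *
reach(W(0,.0342,.2),[np.pi,0,th]); info()
movel(W(0,.0342,.085),rate=.1); pause(.3); info()
s=snapshot("wrist"); cv2.imwrite("pics/pre.png",s["img"])
print(movel(W(0,.0342,.0645),rate=.02,threshold=4)); info()
s=snapshot("scene"); cv2.imwrite("pics/pre_s.png",cv2.resize(s["img"][180:300,280:440],(800,600),interpolation=cv2.INTER_CUBIC))
```

```text
10.53 [ 0.5043 -0.0731  0.2001] [3.141 0.    0.967] f [-0.47 -1.37 -0.07] gap 0.0373 40.062525272369385
12.13 [ 0.5043 -0.0723  0.0853] [ 3.141 -0.     0.969] f [ 0.16  0.65 -0.28] gap 0.0371 40.06842792034149
True
13.06 [ 0.504  -0.0723  0.0661] [-3.141  0.     0.969] f [-1.01  0.03  8.56] gap 0.0375 41.36931627988815
```

View pics/pre_s.png

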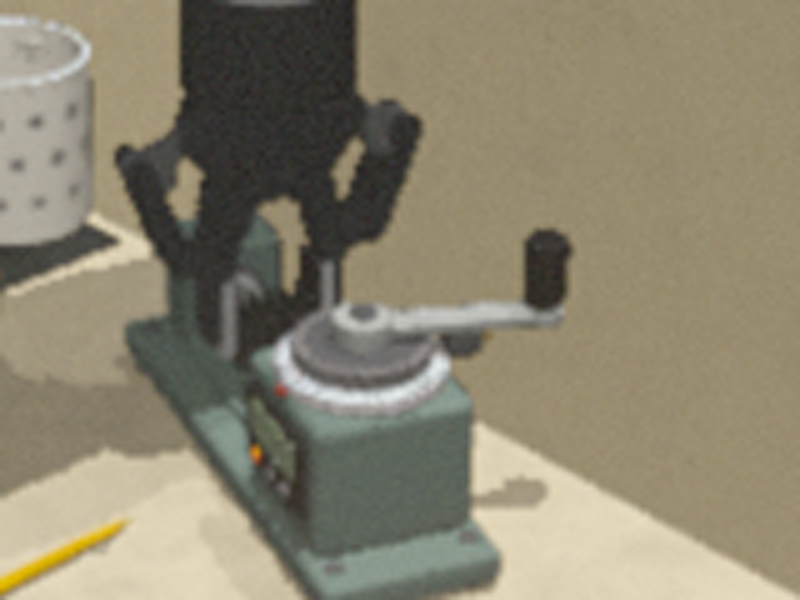

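View pics/pre.png

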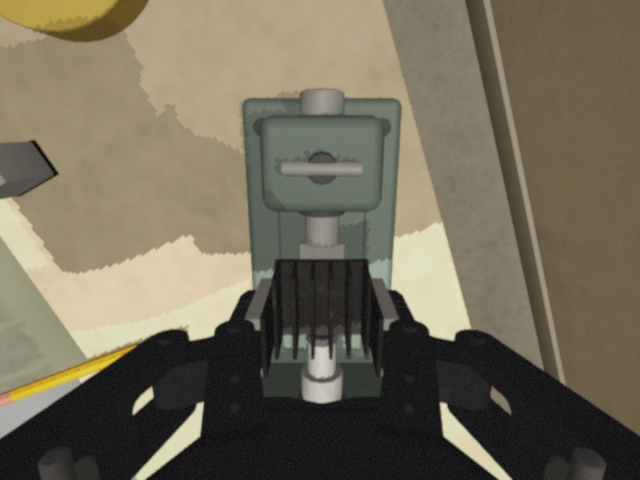

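In the wrist view the fins (columns 270–375) line up with the spindle and anvil (column 322). The scene view shows the fingers between the tailstock and headstock. Contact came at the rest's height, so I'll let go and check.

Run:
```python
from h import *
release(); info(); pause(.3)
movel(W(0,.0342,.2),rate=.15); 
reach(W(0.0,-.01,.28),[np.pi,0,th]); pause(.3); info()
s=snapshot("wrist"); np.savez("pl.npz",**s)
p=pts(s); p=p[p[:,2]<.15]; L=np.c_[(p[:,:2]-o)@gx,(p[:,:2]-o)@gy,p[:,2]]
r=silhouettes("heatsink","wrist")
for h in r[:2]:
    q=pts(s,h["region"]); q=np.c_[(q[:,:2]-o)@gx,(q[:,:2]-o)@gy,q[:,2]]; print(h["score"],h["uv"],np.median(q,0))
q=L[(abs(L[:,0])<.03)&(abs(L[:,1]-.034)<.025)&(L[:,2]>.0595)&(L[:,2]<.075)]
print("hs",len(q),cv2.minAreaRect(q[:,:2].astype(np.float32)*1000),np.percentile(q[:,2],[5,50,95]))
k=L[(L[:,2]>.13)&(L[:,2]<.145)&(abs(L[:,0]-.07)<.03)&(abs(L[:,1]+.08)<.03)]; c=cv2.minEnclosingCircle(k[:,:2].astype(np.float32)*1000); print("knob",k.mean(0),c)
hb=L[(L[:,2]>.1045)&(L[:,2]<.125)&(abs(L[:,0])<.012)&(abs(L[:,1]+.065)<.02)]; print("hub",len(hb),hb.min(0),hb.max(0))
cv2.imwrite("pics/pl.png",s["img"])
```

```text
13.64 [ 0.5037 -0.0722  0.0658] [-3.14e+00  1.00e-03  9.69e-01] f [ 0.05  0.6  -0.54] gap 0.0855 0.0
15.74 [ 0.4789 -0.1083  0.279 ] [-3.14e+00  1.00e-03  9.69e-01] f [-0.47  0.43  0.12] gap 0.0853 0.0
0.85 [322.0, 157.6] [-0.00034479  0.03412634  0.0450085 ]
0.24 [327.3, 198.9] [ 0.00298953 -0.01123121  0.07050684]
hs 423 ((-0.40700340270996094, 33.56806564331055), (37.192745208740234, 49.205528259277344), 1.000710129737854) [0.06076165 0.06229219 0.06348401]
knob [ 0.07262409 -0.07865903  0.13476396] ((73.3909683227539, -80.09884643554688), 9.984749794006348)
hub 572 [-0.01170431 -0.07569915  0.10453737] [ 0.01134351 -0.05165047  0.1123677 ]
```

View pics/pl.png

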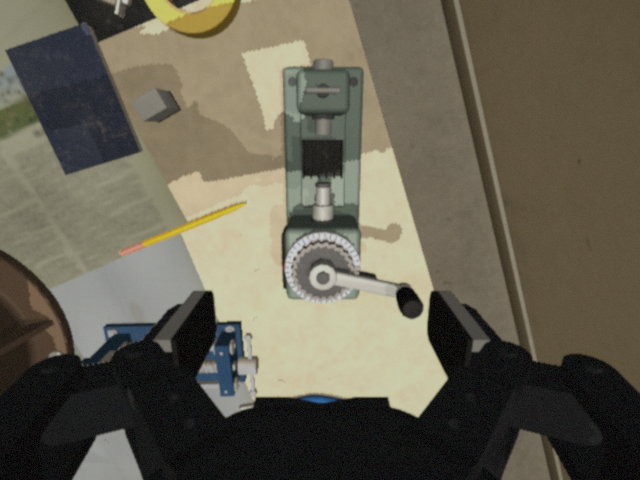

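The heat sink is on the rest at (322,157) with its fins along the spindle, free and level to within about 1°. The knob is at (410,300). Next, grip the knob and start the swing.

```bash
cat >> h.py <<'E'
sh=o+(-.0642)*gy; R0=.075; ZK=.134
def kp(a,r=R0):
    ph=th-np.pi/2-a
    return [sh[0]+r*np.cos(ph),sh[1]+r*np.sin(ph),ZK],[np.pi,0,ph+np.pi]
def meas():
    F=[];P=[]
    for _ in range(4):
        s=state();F.append(s["ft_force"]);P.append(s["ee_pos"]);pause(.02)
    d=np.mean(P,0)[:2]-sh; ph=np.arctan2(d[1],d[0]); F=np.mean(F,0)
    cw=np.array([np.sin(ph),-np.cos(ph)]); ra=np.array([np.cos(ph),np.sin(ph)])
    return th-np.pi/2-ph, np.hypot(*d), -F[:2]@cw, F[:2]@ra, F[2]   # angle, radius, push(cw), radial, z
def go(a,rate=.03):
    p,e=kp(a); movel(p,rate=rate,frame=e); m=meas()
    print(round(state()["time"],1),"cmd %.3f ang %.3f r %.4f push %.2f rad %.2f z %.2f"%(a,*m)); return m
E
python3 - <<'E'
from h import *
for a in (.21,.6,1.0,1.5): print(a,ik(*kp(a)))
p,e=kp(.21)
reach(p[:2]+[.24],e); info()
print(movel(p,rate=.1,threshold=6)); info(); print(meas())
gripper_close(40); info(); print(meas())
for a in (.25,.3,.35,.4,.45): go(a,.04)
info()
E
```

```text
0.21 [-0.44991252  0.48690408  1.95559017  0.          0.69909841 -1.20857025]
0.6 [-0.49690283  0.46925247  1.9920596   0.          0.68028058 -0.86556056]
1.0 [-5.33656866e-01  4.43127103e-01  2.04576475e+00 -4.44089210e-16
  6.52700798e-01 -5.02314601e-01]
1.5 [-5.53621227e-01  4.04237834e-01  2.12502725e+00 -4.44089210e-16
  6.12327573e-01 -2.22789615e-02]
17.26 [ 0.5    -0.2077  0.2401] [3.142 0.    2.328] f [-0.56 -0.15  0.11] gap 0.0855 0.0
False
18.47 [ 0.5004 -0.208   0.1345] [3.141e+00 1.000e-03 2.329e+00] f [ 0.32 -0.   -0.61] gap 0.0858 0.0
(np.float64(0.20801194147418434), np.float64(0.0753810496290137), np.float64(-0.15119184382526532), np.float64(0.15132071197379554), np.float64(-0.00560644914590825))
19.16 [ 0.5001 -0.2079  0.1341] [3.141 0.    2.329] f [0.72 0.62 1.25] gap 0.018 38.95842516794801
(np.float64(0.20901756239619462), np.float64(0.07509589698093616), np.float64(0.6614489545768648), np.float64(-0.04222179265658871), np.float64(1.5666825541000038))
19.5 cmd 0.250 ang 0.250 r 0.0751 push 0.67 rad 0.35 z 2.20
19.9 cmd 0.300 ang 0.300 r 0.0751 push 0.42 rad 1.21 z 2.47
20.2 cmd 0.350 ang 0.349 r 0.0751 push -0.45 rad 0.74 z 2.63
20.5 cmd 0.400 ang 0.399 r 0.0751 push -0.22 rad 1.87 z 2.65
20.8 cmd 0.450 ang 0.448 r 0.0751 push -0.07 rad 2.02 z 2.97
20.81 [ 0.4858 -0.2186  0.1341] [3.141 0.    2.092] f [ 0.54 -1.91  1.9 ] gap 0.0183 39.15461232885718
```

Run:
```python
from h import *
for a in np.arange(.475,.76,.02): 
    m=go(a,.03)
info()
s=snapshot("top"); cv2.imwrite("pics/sw.png",cv2.resize(s["img"][170:270,280:440],(800,500),interpolation=cv2.INTER_CUBIC))
```

```text
21.1 cmd 0.475 ang 0.474 r 0.0751 push 0.15 rad 2.47 z 3.14
21.4 cmd 0.495 ang 0.495 r 0.0751 push 0.57 rad 2.64 z 2.67
21.8 cmd 0.515 ang 0.515 r 0.0751 push 0.66 rad 3.28 z 3.21
22.1 cmd 0.535 ang 0.535 r 0.0751 push 0.18 rad 3.56 z 2.86
22.4 cmd 0.555 ang 0.555 r 0.0751 push 0.14 rad 4.30 z 3.49
22.7 cmd 0.575 ang 0.575 r 0.0751 push 0.40 rad 3.69 z 3.69
23.0 cmd 0.595 ang 0.595 r 0.0750 push 0.49 rad 4.42 z 3.92
23.3 cmd 0.615 ang 0.614 r 0.0751 push 1.57 rad 3.87 z 3.60
23.7 cmd 0.635 ang 0.635 r 0.0750 push 1.43 rad 4.95 z 3.80
24.0 cmd 0.655 ang 0.654 r 0.0751 push 2.61 rad 4.25 z 3.77
24.3 cmd 0.675 ang 0.672 r 0.0751 push 3.75 rad 4.06 z 3.24
24.6 cmd 0.695 ang 0.693 r 0.0751 push 2.80 rad 4.39 z 4.15
24.9 cmd 0.715 ang 0.712 r 0.0751 push 3.66 rad 4.13 z 3.41
25.2 cmd 0.735 ang 0.730 r 0.0751 push 4.95 rad 3.38 z 2.41
25.6 cmd 0.755 ang 0.748 r 0.0751 push 5.66 rad 2.78 z 2.28
25.56 [ 0.4648 -0.2267  0.1341] [3.141 0.    1.784] f [ 7.13 -1.68  2.09] gap 0.0183 39.277299363166094
```

The force starts climbing at about 0.61–0.65 rad, which is where I expected the pinch. On to the clicks, one at a time.

Run:
```python
from h import *
for a in np.arange(.775,1.0,.02): go(a,.03)
```

```text
25.9 cmd 0.775 ang 0.771 r 0.0751 push 4.36 rad 4.14 z 2.81
26.2 cmd 0.795 ang 0.790 r 0.0751 push 4.93 rad 3.75 z 2.67
26.6 cmd 0.815 ang 0.817 r 0.0750 push 0.48 rad 5.11 z 4.95
26.9 cmd 0.835 ang 0.836 r 0.0750 push 1.27 rad 4.43 z 4.26
27.2 cmd 0.855 ang 0.860 r 0.0750 push -0.56 rad 6.05 z 4.89
27.5 cmd 0.875 ang 0.879 r 0.0751 push 0.49 rad 5.74 z 4.72
27.8 cmd 0.895 ang 0.896 r 0.0751 push 1.43 rad 4.97 z 4.30
28.1 cmd 0.915 ang 0.914 r 0.0751 push 3.17 rad 4.40 z 3.83
28.5 cmd 0.935 ang 0.935 r 0.0751 push 1.80 rad 5.10 z 4.24
28.8 cmd 0.955 ang 0.954 r 0.0751 push 3.06 rad 4.86 z 4.14
29.1 cmd 0.975 ang 0.972 r 0.0751 push 4.26 rad 4.00 z 2.85
29.4 cmd 0.995 ang 0.989 r 0.0751 push 5.74 rad 3.01 z 2.55
```

Click 1 fits: the force peaked at about 0.80 and fell away by about 0.86, which gives a pinch at about 0.60. On through clicks 2 and 3, stopping short of the target.

Run:
```python
from h import *
for a in np.arange(1.015,1.41,.02): go(a,.03)
```

```text
29.7 cmd 1.015 ang 1.012 r 0.0751 push 3.81 rad 4.81 z 3.39
30.0 cmd 1.035 ang 1.032 r 0.0751 push 4.42 rad 4.18 z 2.80
30.4 cmd 1.055 ang 1.049 r 0.0751 push 5.75 rad 3.67 z 2.41
30.7 cmd 1.075 ang 1.066 r 0.0752 push 6.97 rad 2.90 z 2.34
31.0 cmd 1.095 ang 1.100 r 0.0750 push 0.06 rad 5.89 z 5.39
31.3 cmd 1.115 ang 1.122 r 0.0751 push -0.20 rad 6.01 z 5.37
31.6 cmd 1.135 ang 1.139 r 0.0751 push 1.57 rad 5.26 z 4.66
31.9 cmd 1.155 ang 1.156 r 0.0751 push 2.70 rad 4.54 z 4.00
32.3 cmd 1.175 ang 1.178 r 0.0751 push 2.31 rad 4.90 z 4.04
32.6 cmd 1.195 ang 1.196 r 0.0751 push 3.19 rad 4.89 z 4.30
32.9 cmd 1.215 ang 1.213 r 0.0751 push 4.34 rad 3.98 z 3.24
33.2 cmd 1.235 ang 1.235 r 0.0751 push 2.79 rad 5.22 z 3.84
33.5 cmd 1.255 ang 1.254 r 0.0751 push 3.56 rad 4.18 z 3.70
33.8 cmd 1.275 ang 1.271 r 0.0751 push 4.91 rad 3.83 z 2.66
34.2 cmd 1.295 ang 1.288 r 0.0751 push 6.26 rad 2.98 z 2.21
34.5 cmd 1.315 ang 1.305 r 0.0751 push 7.29 rad 2.39 z 1.72
34.8 cmd 1.335 ang 1.322 r 0.0751 push 8.38 rad 2.09 z 1.45
35.1 cmd 1.355 ang 1.362 r 0.0751 push -0.06 rad 5.34 z 5.71
35.4 cmd 1.375 ang 1.385 r 0.0751 push 0.27 rad 5.14 z 5.32
35.7 cmd 1.395 ang 1.402 r 0.0751 push 1.38 rad 4.71 z 4.00
```

The third click came at about 1.385. Now I'll press on lightly, partway up the next tooth, and look.

Run:
```python
from h import *
for a in (1.415,1.435,1.455,1.475): go(a,.03)
pause(1); print(np.round(meas(),3)); info()
s=snapshot("scene"); cv2.imwrite("pics/end.png",cv2.resize(s["img"][180:300,280:440],(800,600),interpolation=cv2.INTER_CUBIC))
```

```text
36.1 cmd 1.415 ang 1.418 r 0.0751 push 2.38 rad 4.74 z 3.75
36.4 cmd 1.435 ang 1.440 r 0.0751 push 2.16 rad 4.66 z 4.76
36.7 cmd 1.455 ang 1.457 r 0.0751 push 3.45 rad 4.20 z 3.67
37.0 cmd 1.475 ang 1.474 r 0.0751 push 4.01 rad 3.77 z 3.34
[1.474 0.075 4.521 3.938 3.825]
38.08 [ 0.4121 -0.2191  0.134 ] [3.141 0.    1.064] f [ 2.14 -5.13  3.5 ] gap 0.0178 40.09073048830032
```

View pics/end.png

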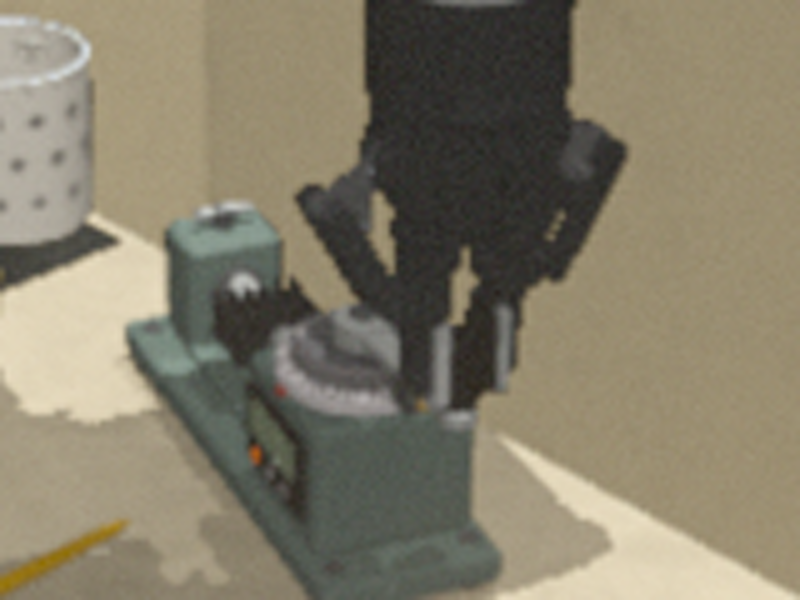

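The knob is between the fingers (470,350), and the heat sink sits upright against the anvil (250,310). The steady push is 4.5 N with a slip of about 0.87 rad. Handing in.

```bash
python3 -c "
from h import *
print(job_done())"
```

```text
the job is handed in; nothing more can be done
None
```

The heat sink is pinched between spindle and anvil, three ratchet clicks on (slip about 0.87 rad by my estimate); the knob is still gripped with a steady push of about 4.5 N, and the job is handed in at about 38 s with no verdict returned.

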